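# Clamp the drop front of an attachment case with its draw latch

## Robot

A 6-joint arm with a two-finger parallel gripper is mounted at the origin on the work surface. World frame = base frame: x ahead of the robot, y to its left, z up, the work surface at z = 0. Lengths are in m, angles in rad, forces in N, time in s.
With the tool pointing down it reaches from about 0.375 to 0.925 m from the base axis. Payload 5.7 kg.
Tool frame: the origin (TCP) lies between the finger pads; the fingertips stand 14 mm ahead of it and the grasp point (between the pads) lies 5 mm behind it; z points along the fingers, y is the line along which they close (so a half turn about z gives the same grasp; the last joint's range is limited). The gripper opens to 88 mm and grips with 3 to 60 N. Pads are 20 mm wide; open, the fingers measure 115 mm over their backs; the gripper's body (75 mm by 178 mm) begins 61 mm behind the grasp point.
Start: joints at [-0.115, 0.359, 1.51, -0, 1.272, -0.115], TCP at [0.6, -0, 0.237] pointing down, gripper open.
Joint ranges: [-2.97, 2.97], [-1.01, 2.36], [0.21, 2.38], [-0.96, 4.11], [0.2, 2.71], [-2.98, 2.98]. Speed limits (rad/s): [2.39, 2.39, 3.14, 3.14, 3.14, 3.14].

## Interface

Orientations are given as a unit quaternion [w, x, y, z].
In Python, from plant import reach, move_l, goto_joints, set_gripper, sleep, inverse_kinematics, get_image, Unreachable, finish_job, cut_out, current_time_s, current_joints, current_joint_velocities, current_joint_efforts, current_ee_pos, current_orientation, current_wrist_force, current_wrist_torque, current_width, current_grip_force gives the robot as it stands. Calls block until the motion is done:
- reach(position, orientation): joint-space move of the TCP to a pose.
- move_l(position, orientation=None, vel=0.15): straight line of the TCP; orientation=None keeps the orientation; vel is the mean speed in m/s.
- goto_joints(angles): joint-space move.
- set_gripper(opening, grasp_force=None): opening from 0.0 (shut) to 1.0 (fully open); grasp_force is the grip in N (None keeps the last); returns when the fingers have stopped.
- sleep(seconds).
- inverse_kinematics(position, orientation): joint angles nearest the present ones, or None.
- get_image(name): name is "scene" or "side" or "wrist"; returns a dict with "color" (480x640x3 uint8, blue, green, red), "fovy" (degrees; the focal length in pixels is half the picture's height over the tangent of half this angle, whatever the lens; pixels are square), "cx", "cy" (the principal point, pixels), "position" and "attitude" of the camera in the world. Camera axes: x right, y up, looking along -z (the intrinsics and any distortion apply to the point x, -y, -z); pixel columns grow to the right and rows downward; lengths in m; the calibration is good to about 2 mm. The wrist camera is an equidistant fisheye: a pixel r from the principal point sees the ray r / f radians off the axis. A picture is of the moment at which its call begins. There is no depth.
A pose or a line that the arm cannot do raises Unreachable and nothing moves.
- finish_job(): hands the job in; it is judged then, once.
Trained networks look in a picture, given as the dict that the camera call returned (one of the last four; its "shot" number tells which), for a name from the list of things; names that differ only in an ending like _2 or _b are one class to them, and where a whole thing is asked for, a point or a joint stands for the part that bears it (a point fixed in the world has none). Each returns a list of dicts, best first, with "p" (0 to 1); they miss things now and then, are a little off and sometimes report something else, mostly with a low value. They report only what shows in the picture. A call takes as long as a camera call.
- cut_out(label, picture): "mask" (480x640 bool, what is visible of it) and "box" ([centre column, centre row, width, height] in pixels, round what is visible of it).
Readings, each from a call of its own:
- current_time_s(): time.
- current_joints(): joint angles.
- current_joint_velocities(): joint speeds.
- current_joint_efforts(): joint torques, N m.
- current_ee_pos(): TCP position.
- current_orientation(): TCP orientation.
- current_wrist_force(): force on the tool from outside, world axes, zero at the start.
- current_wrist_torque(): the same for the moment, N m.
- current_width(): opening from 0.0 (shut) to 1.0 (fully open).
- current_grip_force(): force on a finger pad.
Only numpy, scipy, OpenCV 4.12 (cv2) and the standard library are available. Lean on these libraries where they do the work, as an engineer would, in place of code of your own. Each camera call takes 0.05 s, during which the arm holds its last target. There are 200 camera calls.

## Task

Close the olive sewing-attachment case: swing its drop front up and press it onto the foam seal, hook the wire loop of the draw latch over the keeper, and push the lever over past centre until it lies flat and the front is clamped. Work by feel: press the front firmly but do not crush its seal, do not force the latch with the loop perched on top of the keeper, do not shove the case (it stands loose on the bench), and leave the other things where they are.

Things in the scene. Friction and masses are not known exactly. Their poses are not given: they have to be found in the camera images.
- case: olive steel drop-front case, about 4.5 kg, loose on four rubber feet: body 180 mm deep (its x), 300 wide (y), top at z = 164 mm. Origin at table height under the body's centre; its -x side is the open front, roughly towards the robot. A sideways push above some 15 to 20 N can slide or tip it. The draw latch is at the middle of the top's front edge
- front (a joint): angle of the drop front: 0 = upright as when clamped, grows as it leans out, at most 0.62. A stiff hinge (2 to 4 N at the top) leaves it where it is put. It meets the foam seal somewhere from 0.015 to 0.062, as the seal's thickness varies unseen, and then yields 1 mm for about 11 N at its top. A press of 13 to 16 N held there for a moment seats it; 18 N is too much for the seal
- hinge (a point): middle of the front's hinge line (along the case's y), at the front's inner bottom edge: case frame x = -95, z = 20 mm. The front is a pan 28 mm thick, 300 wide, 144 high; its inner lip near the top meets the seal
- rim (a point): middle of the front's outer top edge; the outer face runs down from it
- seat (a point): where the loop's bar lies when hooked: on the keeper in the middle of the front's top, 7 mm above that top and 12 mm from the front's inner face. Its axes are the front's (x towards the latch, z up when shut)
- nose (a point): tip of the keeper's hook, 5.3 mm in front of the seat (-x) and 3.3 mm above it. The keeper is of steel, 26 mm wide: a tongue standing 2 mm behind the seat, bent forward over it; the hook's underside is 9 mm and its top 11.5 mm above the front's top
- pivot (a point): the lever's pivot axis (along the case's y): case frame x = -74, y = 0, z = 178 mm
- lever (a joint): lever angle: 0 = flat and clamped, pointing to the case's +x; grows as it rises and swings over towards the keeper, stop at 2.35 (45 degrees past upright). Friction holds it where it is left. To clamp takes 3 to 12 N at the lip, most near 0.9; at about 0.3 it passes centre and then snaps flat by itself
- lip (a point): middle of the lever's free end, a lip turned up for the finger, 58 mm from the pivot. The lever is a steel channel 30 mm wide; its outer face lies 4.3 mm off the pivot axis, on top when flat
- loop (a joint): angle of the wire loop relative to the lever: 0 = as when clamped, grows as it swings up and back to a stop at 3.55 (folded back behind the lever). It swings freely and falls by its own weight. Its elevation above the case's -x direction = loop - lever - 0.119
- loop_pin (a point): pivot of the loop on the lever (along y), 13 mm from the lever's pivot: with the lever flat, 13 mm to the case's +x of it and 1.5 mm below it
- bar (a point): middle of the loop's end bar. The loop is of 4 mm steel wire, 48 mm wide over its legs, 46.3 mm from its pin to this bar, and straddles the lever. With the lever at its stop the bar comes down 2 to 8 mm in front of the keeper's nose if the front is on its seal, else on top of the keeper
- pin_dish: shallow round steel pin dish, 72 mm across, 14 mm high, lying on the rear of the case's top; origin at the centre of its underside
- tape_roll: paper tape roll, 72 mm across, 24 mm high, lying on the rear of the case's top; origin at the centre of its underside
- thread_cone: olive thread cone standing on the table, 72 mm across, 140 mm high; origin at the centre of its underside
- thread_cone2: dark grey thread cone standing on the table, 72 mm across, 140 mm high; origin at the centre of its underside
- tin_can: open aluminium can, 80 mm across, 105 mm high; origin at the centre of its underside
- oil_bottle: clear oil bottle with a black cap, 48 mm across, 120 mm high; origin at the centre of its underside
- hammer: hammer lying on the table, 260 mm long; origin at the middle of its underside
- awl: awl with a turned wooden handle lying on the cutting mat, 160 mm long, handle 26 mm thick; origin at the middle of its underside
- shears: shears lying on the table, about 210 mm long; origin near their pivot

How it is judged:
On the way, in this order (a step that is already met when the one before it is completed fails the run):
1. the front is pressed onto its seal (front below 0.075 rad, more than 9 N between front and case) (value of joint front below 0.075 rad and contact force between front and case above 9 N), for 0.05 s.
2. the loop's bar is down in front of the keeper's tongue, below the top of its hook (x of bar in the frame of seat between -0.017 and 0.002 m and z of bar in the frame of seat below 0.002 m), for 0.2 s.
At the end, for the whole second after the job is handed in: The lever lies flat (below 0.06 rad), the loop's bar is in its seat under the keeper's hook (2 to 3 mm along, 3 to 5 mm in height) and pulls on it with more than 8 N, the front is drawn shut on its seal (below 0.012 rad), and the case stands level and at rest (value of joint lever below 0.06 rad and x of bar in the frame of seat between -0.003 and 0.002 m and z of bar in the frame of seat between -0.005 and 0.003 m and contact force between loop and front above 8 N and value of joint front below 0.012 rad and linear speed of case below 0.01 m/s and angle between case's own z axis and vertical below 0.03 rad); the robot touches nothing.
It fails at once if the front is pressed onto its seal with more than 16 N while the loop is still off the keeper (contact force between front and case above 16 N and z of bar in the frame of seat above 0.015 m).
It fails at once if the loop is forced against the top of the keeper with more than 25 N instead of being hooked (contact force between loop and front above 25 N and z of bar in the frame of seat above 0.004 m).
It fails at once if the case is shoved more than 12 mm or tipped (distance of case from where it was at the start of the episode above 0.012 m or angle between case's own z axis and vertical above 0.1 rad).
It fails at once if one of the other things is moved by more than 30 mm (distance of any of pin_dish, tape_roll, thread_cone, thread_cone2, tin_can, oil_bottle, hammer, awl, shears from where it was at the start of the episode above 0.03 m).
It also fails if it takes over 67 s, if anything falls off the work surface, if the arm or the gripper's body presses on something with over 40 N, if the wrist force passes 120 N, or if a joint passes its speed limit or range.

## Working session

There is one attempt and no reset: what is moved stays moved. The work goes in short steps, each a Python script; the robot and the scene stay as the last script left them, time stands still between calls to the robot, and variables do not carry over. Pictures are saved under pics/ and viewed, at most 10 in all, crops included, and the job is handed in when it is done.

```bash
ls; mkdir -p pics
cat > h.py <<'E'
import numpy as np, cv2
from plant import *
from scipy.spatial.transform import Rotation as R
def cam(p):
    f=240/np.tan(np.radians(p["fovy"])/2); a=np.array(p["attitude"],float)
    M=a if a.shape==(3,3) else R.from_quat(a[[1,2,3,0]]).as_matrix()
    return f,M,np.array(p["position"])
def ray(p,u,v,fish=False):
    f,M,c=cam(p); x,y=u-p["cx"],v-p["cy"]
    if fish:
        r=np.hypot(x,y)+1e-9; t=r/f; d=np.array([x/r*np.sin(t),-y/r*np.sin(t),-np.cos(t)])
    else: d=np.array([x/f,-y/f,-1])
    d=M@d; return c,d/np.linalg.norm(d)
def onz(p,u,v,z,fish=False):
    c,d=ray(p,u,v,fish); return c+d*(z-c[2])/d[2]
def proj(p,X,fish=False):
    f,M,c=cam(p); q=M.T@(np.array(X)-c); x,y,z=q[0],-q[1],-q[2]
    if fish:
        r=np.hypot(x,y)+1e-12; t=np.arctan2(r,z); return np.array([p["cx"]+f*t*x/r,p["cy"]+f*t*y/r])
    return np.array([p["cx"]+f*x/z,p["cy"]+f*y/z])
E
python3 - <<'E'
from h import *
for n in ["scene","side","wrist"]:
    p=get_image(n); cv2.imwrite(f"pics/{n}0.png",p["color"])
    print(n,p["fovy"],p["cx"],p["cy"],p["position"],p["attitude"],[k for k in p])
    for l in ["case","front","lever","loop","pin_dish","tape_roll"]:
        for d in cut_out(l,p)[:2]: print(l,round(d["p"],2),np.round(d["box"]))
print(current_time_s(),current_orientation())
E
```

```text
pics
scene 42.43053268914007 314.4333160655253 235.01931010956696 [ 1.55894411 -0.05827324  1.40810281] [0.68892093 0.24072864 0.21770775 0.64810571] ['color', 'fovy', 'cx', 'cy', 'position', 'attitude', 'shot']
case 0.55 [346. 264. 144. 135.]
front 0.98 [326. 234. 110.  74.]
lever 0.71 [344. 230.  18.  10.]
pin_dish 0.78 [385. 255.  31.  29.]
pin_dish 0.68 [187. 214.  68.  60.]
tape_roll 0.94 [321. 275.  32.  28.]
side 55.19064785464833 318.1913412942395 238.86844241579394 [ 0.29802682 -0.61058602  0.8627794 ] [ 0.92009561  0.34895599 -0.07040659 -0.16339127] ['color', 'fovy', 'cx', 'cy', 'position', 'attitude', 'shot']
case 0.85 [344. 219. 164. 143.]
front 0.88 [306. 236. 102. 111.]
lever 0.72 [307. 236. 104. 118.]
lever 0.51 [340. 183.  26.  29.]
pin_dish 0.16 [461. 450.  40.  42.]
tape_roll 0.91 [398. 195.  32.  24.]
tape_roll 0.7 [351. 178.   1.   2.]
wrist 65.70646984690485 330.7678134039917 239.53602347781677 [0.59925517 0.08375534 0.38493526] [ 9.87801253e-01 -1.55719717e-01 -2.01716244e-04  1.16301693e-04] ['color', 'fovy', 'cx', 'cy', 'position', 'attitude', 'shot']
case 0.77 [353. 180. 453. 360.]
front 0.87 [226. 182. 204. 362.]
lever 0.56 [359. 116. 130. 111.]
loop 0.64 [365. 116. 118. 112.]
tape_roll 0.95 [529. 227. 107. 114.]
tape_roll 0.74 [365. 116. 115. 116.]
1.05 [-4.56365111e-05  7.07106793e-01  7.07106767e-01 -3.04517805e-05]
```

View pics/wrist0.png

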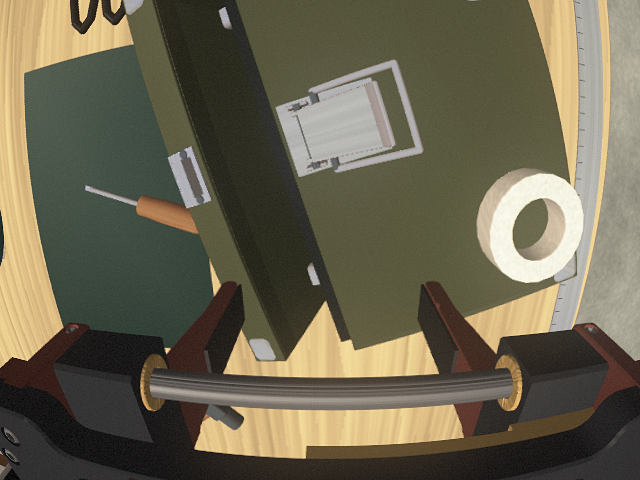

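View pics/side0.png

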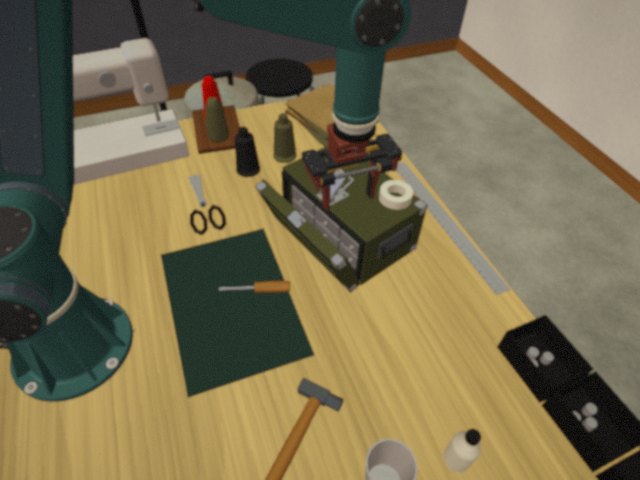

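View pics/scene0.png

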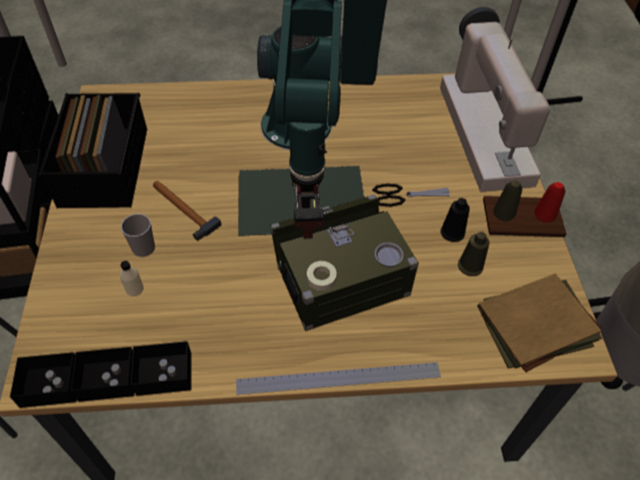

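The wrist picture shows the case yawed. The body's near-front top corner is at about (355,349), the near-rear corner at (577,260), and the keeper on the leaning front at (190,177). The lever spans (290,140) to (390,112), with the loop folded back beyond it to the bar at (407,105). Side and scene show the cones beyond the +y end and the awl and shears in front.

Run:
```python
from h import *
p=get_image("wrist")
P={k:onz(p,*uv,.164,True)for k,uv in dict(a=(355,349),b=(577,262),pl=(277,107),pr=(298,176)).items()}
for k in P: print(k,P[k])
print(np.linalg.norm(P['a']-P['b']))
e=P['b']-P['a'];yaw=np.arctan2(e[1],e[0]);print("yaw",yaw)
c=P['a'][:2]+R.from_euler('z',yaw).as_matrix()[:2,:2]@np.array([90,150])/1e3
print("case",c)
# high look: camera over lever
piv=c+R.from_euler('z',yaw).as_matrix()[:2,:2]@np.array([-.074,0])
print(piv)
reach([piv[0]-0.03,piv[1]-.20,.33],[0,.70710678,.70710678,0])
p=get_image("wrist");cv2.imwrite("pics/w1.png",p["color"])
for l in ["case","front","lever","loop","pin_dish","tape_roll"]:
    for d in cut_out(l,p)[:2]: print(l,round(d["p"],2),np.round(d["box"]))
np.save("w1.npy",dict(p),allow_pickle=True)
q=get_image("side");cv2.imwrite("pics/s1.png",cv2.resize(q["color"][120:320,220:460],None,fx=3,fy=3,interpolation=3))
np.save("s1.npy",dict(q),allow_pickle=True)
print(current_time_s(),p["position"])
```

```text
a [ 0.61668692 -0.06987603  0.164     ]
b [ 0.78509932 -0.00544499  0.164     ]
pl [0.56779747 0.0939936  0.164     ]
pr [0.5797071  0.05232395 0.164     ]
0.18031665469904587
yaw 0.36539863738984923
case [0.647147   0.10238012]
[0.57803238 0.07593832]
case 0.55 [421.  92. 312. 184.]
front 0.58 [324.  94. 121. 189.]
lever 0.5 [402.   4.  47.   7.]
lever 0.42 [409.   4.  22.   8.]
loop 0.55 [411.   4.  22.   9.]
loop 0.41 [322.  92. 124. 184.]
tape_roll 0.7 [535.  65.  78.  82.]
tape_roll 0.56 [410.   4.  20.   9.]
2.1917 [ 0.54728643 -0.03985583  0.47774341]
```

Run:
```python
from h import *
reach([.57,.05,.36],[0,.70710678,.70710678,0])
p=get_image("wrist");cv2.imwrite("pics/w2.png",cv2.resize(p["color"][0:400,80:600],None,fx=1.5,fy=1.5,interpolation=3))
np.save("w2.npy",dict(p),allow_pickle=True)
for l in ["case","front","lever","loop"]:
    for d in cut_out(l,p)[:2]: print(l,round(d["p"],2),np.round(d["box"]))
print(current_time_s(),p["position"])
```

```text
case 0.77 [370. 165. 316. 329.]
case 0.75 [380. 177.  80.  67.]
front 0.87 [283. 198. 148. 271.]
front 0.72 [385. 178.  65.  63.]
lever 0.96 [380. 178.  82.  61.]
lever 0.52 [389. 177.  71.  62.]
loop 0.55 [386. 178.  67.  63.]
3.1833 [0.56914475 0.13323387 0.507913  ]
```

View pics/w2.png

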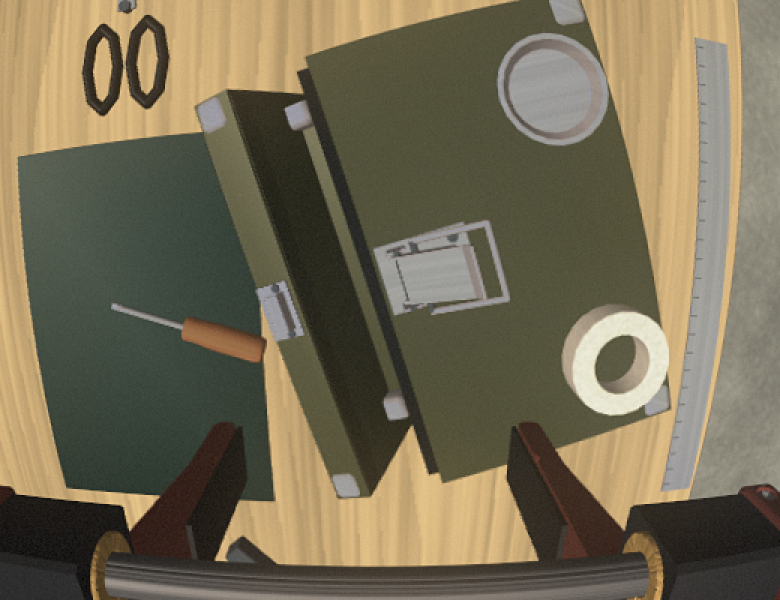

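View pics/s1.png

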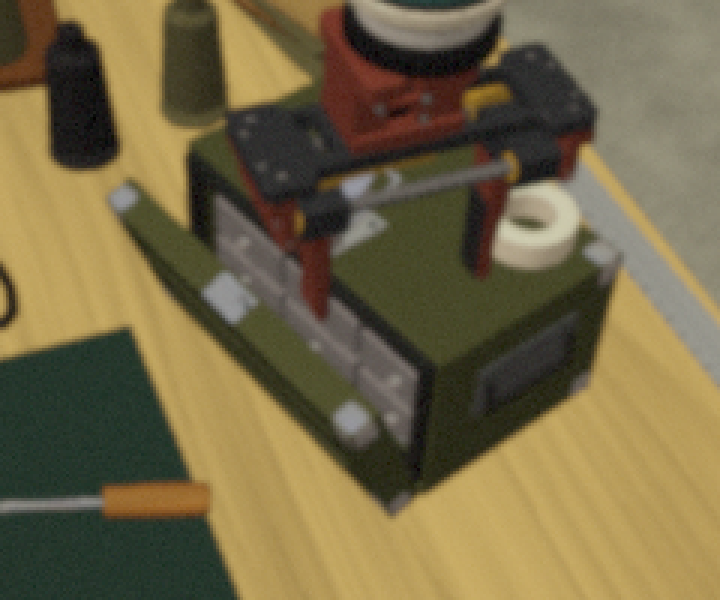

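The pictures agree: the front leans well out, with its outer rim at (196,105) to (338,497) in the crop. The lever lies low on the case top, and the loop frames its lip. I'll fit the case pose and the joint angles.

```bash
cat >> h.py <<'E'
def W(pose,X):
    X=np.array(X,float); c,s=np.cos(pose[2]),np.sin(pose[2])
    return np.array([pose[0]+c*X[0]-s*X[1],pose[1]+s*X[0]+c*X[1],X[2]])
def fr(x,y,z,ph): # front-local (from hinge) to case
    return [-.095+x*np.cos(ph)-z*np.sin(ph),y,.020+z*np.cos(ph)+x*np.sin(ph)]
def lev(r,off,th,y=0): # point at r along the lever, off normal
    return [-.074+r*np.cos(th)-off*np.sin(th),y,.178+r*np.sin(th)+off*np.cos(th)]
E
python3 - <<'E'
from h import *
from scipy.optimize import least_squares
p=np.load("w2.npy",allow_pickle=True).item()
px=lambda u,v:np.array([u/1.5+80,v/1.5])
def barpt(th,lo,y):
    b=lev(.013,-.0015,th); el=lo-th-.119
    return [b[0]-.0463*np.cos(el),y,b[2]+.0463*np.sin(el)]
obs=[((306,57),lambda q:[-.09,.15,.164]),((441,482),lambda q:[-.09,-.15,.164]),((668,408),lambda q:[.09,-.15,.164]),
((196,105),lambda q:fr(-.028,.15,.144,q[3])),((338,497),lambda q:fr(-.028,-.15,.144,q[3])),
((228,90),lambda q:fr(0,.15,.144,q[3])),((370,496),lambda q:fr(0,-.15,.144,q[3])),
((486,298),lambda q:lev(.058,.006,q[4],-.015)),((468,232),lambda q:lev(.058,.006,q[4],.015)),
((488,222),lambda q:barpt(q[4],q[5],.024)),((508,300),lambda q:barpt(q[4],q[5],-.024))]
def res(q): return np.concatenate([proj(p,W(q,f(q)),True)-px(*o) for o,f in obs])
for th0 in(.1,.6,1.):
    s=least_squares(res,[.647,.102,.365,.4,th0,3.3],loss='soft_l1',x_scale=[.01,.01,.05,.1,.1,.1])
    print(s.cost,s.x);print(np.round(s.fun.reshape(-1,2),1).tolist())
q=s.x; np.save("fit.npy",q)
for n,X in dict(rim=fr(-.028,0,.144,q[3]),seat=fr(-.012,0,.151,q[3]),lip=lev(.058,0,q[4]),bar=barpt(q[4],q[5],0)).items(): print(n,W(q,X),X)
E
```

```text
14.771636157830104 [0.6568518  0.09904749 0.30445622 0.34073083 0.75080178 3.60262241]
[[-0.6, -1.0], [0.2, 0.4], [1.5, 0.7], [-1.0, -0.4], [-0.2, 0.6], [-0.3, -1.8], [0.4, -0.1], [-0.1, 0.7], [2.1, 8.6], [-0.9, -2.3], [0.2, 0.2]]
14.771636157831608 [0.6568518  0.0990475  0.30445622 0.34073084 0.75080181 3.60262198]
[[-0.6, -1.0], [0.2, 0.4], [1.5, 0.7], [-1.0, -0.4], [-0.2, 0.6], [-0.3, -1.8], [0.4, -0.1], [-0.1, 0.7], [2.1, 8.6], [-0.9, -2.3], [0.2, 0.2]]
14.771636157968398 [0.65685181 0.0990475  0.30445622 0.34073087 0.75080191 3.6026213 ]
[[-0.6, -1.0], [0.2, 0.4], [1.5, 0.7], [-1.0, -0.4], [-0.2, 0.6], [-0.3, -1.8], [0.4, -0.1], [-0.1, 0.7], [2.1, 8.6], [-0.9, -2.3], [0.2, 0.2]]
rim [0.49513598 0.04823224 0.14636461] [np.float64(-0.16951164785645434), 0, np.float64(0.14636460870716822)]
seat [0.50729097 0.05205165 0.158309  ] [np.float64(-0.1567707092426855), 0, np.float64(0.1583089999951399)]
lip [0.62671104 0.0895765  0.21756907] [np.float64(-0.03159376296904233), 0, np.float64(0.21756906696997333)]
bar [0.63683046 0.09275628 0.20417572] [np.float64(-0.020986513512313926), 0, np.float64(0.20417572324077596)]
```

```bash
cat >> h.py <<'E'
q=None
try: q=np.load("fit.npy")
except Exception: pass
def tool(pitch): # y along case y, tool pointing down; pitch>0 leans the body toward -x (case), tip toward +x
    M=R.from_euler('z',q[2])*R.from_euler('y',-pitch)*R.from_matrix(np.array([[0,1,0],[1,0,0],[0,0,-1.]]).T)
    # columns: x=case y, y=case x -> spin so that y=case y
    M=M*R.from_euler('z',-np.pi/2)
    o=M.as_quat(); return o[[3,0,1,2]]
def fx(n=3):
    f=np.mean([current_wrist_force() for _ in range(n)],0); c,s=np.cos(q[2]),np.sin(q[2])
    return np.array([c*f[0]+s*f[1],-s*f[0]+c*f[1],f[2]])
E
python3 - <<'E'
from h import *
o=tool(0); print(R.from_quat(o[[1,2,3,0]]).as_matrix().round(2), current_joints())
set_gripper(0)
reach(W(q,[-.225,0,.22]),o); print(current_joints())
move_l(W(q,[-.225,0,.152]),vel=.15)
f0=fx();t0=current_time_s();print("f0",f0,t0)
np.save("f0.npy",f0)
for x in(-.19,-.18,-.17,-.165,-.16): 
    move_l(W(q,[x,0,.152]),vel=.05); print(x,(fx()-f0).round(2),current_time_s())
E
```

```text
[[-0.95 -0.3   0.  ]
 [-0.3   0.95  0.  ]
 [-0.    0.   -1.  ]] [-3.56504687e-02  2.32373404e-01  1.38937807e+00 -3.25895513e-04
  1.52036172e+00 -3.35335921e-02]
[-8.47243643e-02  1.49696220e-01  1.85220726e+00  2.83490057e-05
  1.13887647e+00 -1.95924412e+00]
f0 [ 0.89144253 -0.34870034 -0.40848768] 6.8083
-0.19 [-1.55 -0.18  1.35] 7.6583
-0.18 [-0.55  0.4   1.17] 8.0083
-0.17 [-4.86  0.4   3.84] 8.3583
-0.165 [-4.66  1.99  3.44] 8.6083
-0.16 [-3.9   1.67  2.6 ] 8.8583
```

Run:
```python
from h import *
f0=np.load("f0.npy"); x=-.145
move_l(W(q,[x,0,.154]),vel=.05); print(x,(fx()-f0).round(1))
move_l(W(q,[x,0,.154]),vel=.05)
F=0
while F<13.2 and x>-.2 and x<-.105:
    x+=.001 if F<6.0 else .0003
    move_l(W(q,[x,0,.154]),vel=.02)
    v=np.mean([fx(1)-f0 for _ in range(6)],0); F=-v[0]
    print(round(x,4),v.round(1),(current_time_s()).__round__(2),np.round(current_ee_pos()-W(q,[x,0,.154]),4))
```

```text
-0.145 [-1.4  0.5 -0. ]
-0.144 [-1.2  0.1  0.1] 9.81 [0.0001 0.     0.    ]
-0.143 [-2.1 -0.   1.6] 10.06 [-0.0003 -0.0001 -0.    ]
-0.142 [-5.2  0.6  3.5] 10.31 [-0.0006 -0.0001 -0.0001]
-0.141 [-5.1  1.1  3.5] 10.56 [-0.0001  0.0001  0.    ]
-0.14 [-3.8  0.3  2.1] 10.81 [ 0.0001  0.0001 -0.    ]
-0.139 [-3.1  0.5  2.3] 11.06 [ 0.0002  0.0001 -0.    ]
-0.138 [-3.8  1.1  2.1] 11.31 [ 0.0001  0.0001 -0.    ]
-0.137 [-4.5  2.3  2.6] 11.56 [0.0001 0.     0.    ]
-0.136 [-6.6  0.7  5.2] 11.81 [-0.0006 -0.0001 -0.0001]
-0.1357 [-6.4  0.6  5. ] 12.06 [-0.0009 -0.0002 -0.0001]
-0.1354 [-7.9  0.6  6.9] 12.31 [-0.0011 -0.0003 -0.    ]
-0.1351 [-9.   0.2  6.4] 12.56 [-0.0014 -0.0004 -0.0001]
-0.1348 [-8.4  1.   7.2] 12.81 [-0.0016 -0.0005 -0.    ]
-0.1345 [-9.1 -0.3  7.4] 13.06 [-0.0018 -0.0006 -0.0001]
-0.1342 [-10.1  -0.9   7.8] 13.31 [-0.002  -0.0006 -0.0001]
-0.1339 [-10.7   0.3   7.9] 13.56 [-0.0023 -0.0007 -0.0001]
-0.1336 [-11.8  -0.6   9.3] 13.81 [-0.0025 -0.0007 -0.0001]
-0.1333 [-12.9  -0.5   9.7] 14.06 [-0.0027 -0.0008 -0.0001]
-0.133 [-13.4  -0.6   9.6] 14.31 [-0.0029 -0.0009 -0.0001]
```

Run:
```python
from h import *
f0=np.load("f0.npy"); x=-.133; E=0
while E<13.2 and x<-.131:
    x+=.0003
    move_l(W(q,[x,0,.154]),vel=.02)
    v=np.mean([fx(1)-f0 for _ in range(8)],0); E=-v[0]-.2*v[2]
    print(round(x,4),v.round(1),E.round(1),(current_time_s()).__round__(2),np.round(current_ee_pos()-W(q,[x,0,.154]),4))
sleep(.4)
v=np.mean([fx(1)-f0 for _ in range(8)],0);print(v.round(1))
for i in range(4): 
    x-=.002; move_l(W(q,[x,0,.154]),vel=.05); v=np.mean([fx(1)-f0 for _ in range(4)],0);print(x,v.round(1),np.round(current_ee_pos()-W(q,[x,0,.154]),4))
move_l(W(q,[-.18,0,.154]),vel=.12)
p=get_image("wrist");cv2.imwrite("pics/w3.png",p["color"])
np.save("w3.npy",dict(p),allow_pickle=True)
v=np.mean([fx(1)-f0 for _ in range(8)],0);print(v.round(1),current_time_s())
```

```text
-0.1327 [-14.   -0.4  11.5] 11.7 14.56 [-0.0032 -0.0009 -0.0001]
-0.1324 [-14.8  -1.   11.6] 12.4 14.81 [-0.0034 -0.001  -0.0002]
-0.1321 [-14.7  -0.2  11.7] 12.3 15.06 [-0.0036 -0.0011 -0.0001]
-0.1318 [-15.6  -0.9  13.2] 13.0 15.31 [-0.0039 -0.0012 -0.0001]
-0.1315 [-15.8  -2.2  13.6] 13.1 15.56 [-0.0041 -0.0012 -0.0001]
-0.1312 [-16.4  -0.6  14.4] 13.5 15.81 [-0.0043 -0.0013 -0.0002]
[-16.4  -0.9  13.9]
-0.13320000000000004 [-11.7   0.4   9. ] [-0.0029 -0.0008 -0.0002]
-0.13520000000000004 [-8.   0.9  4.4] [-0.0013 -0.0003 -0.0003]
-0.13720000000000004 [-2.   1.   0.2] [ 0.0004 -0.     -0.    ]
-0.13920000000000005 [-1.2  0.7  1.4] [0.0007 0.0001 0.0002]
[-0.5  0.4  0.4] 17.75
```

Run:
```python
from h import *
f0=np.load("f0.npy"); sleep(.1)
f0=np.mean([fx(1) for _ in range(20)],0); np.save("f0.npy",f0); print(f0,current_time_s())
z=.154; x=-.139; E=0
move_l(W(q,[x,0,z]),vel=.1)
while E<14.3 and x<-.130:
    x+=.001 if E<10 else .0004
    z+=.00008
    move_l(W(q,[x,0,z]),vel=.03)
    v=np.mean([fx(1)-f0 for _ in range(8)],0); E=-v[0]-.2*v[2]
    print(round(x,4),v.round(1),E.round(1),(current_time_s()).__round__(2),np.round(current_ee_pos()-W(q,[x,0,z]),4))
sleep(.3)
v=np.mean([fx(1)-f0 for _ in range(8)],0);print(v.round(1))
move_l(W(q,[-.136,0,z]),vel=.05)
move_l(W(q,[-.18,0,z]),vel=.15);move_l(W(q,[-.19,0,.26]),vel=.25);set_gripper(.6)
reach(W(q,[-.06,0,.32]),tool(0))
p=get_image("wrist");cv2.imwrite("pics/w4.png",p["color"])
np.save("w4.npy",dict(p),allow_pickle=True); print(current_time_s(),current_joints())
```

```text
[-0.40880684 -0.2795718  -0.14020177] 17.85
-0.138 [ 0.  -0.2 -0.5] 0.1 18.66 [-0.0003 -0.      0.0001]
-0.137 [ 0.8 -0.5  0.3] -0.9 18.91 [ 0.     -0.      0.0001]
-0.136 [-3.8  0.3  2.9] 3.2 19.16 [-0.0007 -0.0002 -0.0001]
-0.135 [-5.7 -0.8  5.2] 4.7 19.41 [-0.0014 -0.0004 -0.0001]
-0.134 [-8.4 -1.7  7. ] 7.0 19.66 [-0.0022 -0.0006 -0.0002]
-0.133 [-10.1  -1.9   8.3] 8.4 19.91 [-0.003  -0.0009 -0.0002]
-0.132 [-12.8  -2.2  10. ] 10.8 20.16 [-0.0037 -0.0011 -0.0002]
-0.1316 [-13.2  -2.2  10.8] 11.0 20.41 [-0.0041 -0.0012 -0.0003]
-0.1312 [-13.2  -2.4  11.1] 11.0 20.66 [-0.0045 -0.0013 -0.0004]
-0.1308 [-14.3  -2.2  12.1] 11.9 20.91 [-0.0048 -0.0014 -0.0004]
-0.1304 [-15.6  -3.1  11.9] 13.3 21.16 [-0.005  -0.0015 -0.0005]
-0.13 [-16.   -3.1  12.8] 13.4 21.41 [-0.0054 -0.0016 -0.0005]
[-15.8  -3.2  12.4]
24.6 [ 1.99377408e-02  3.04540127e-01  1.38641301e+00 -3.43777541e-04
  1.45395210e+00 -1.85531437e+00]
```

View pics/w4.png

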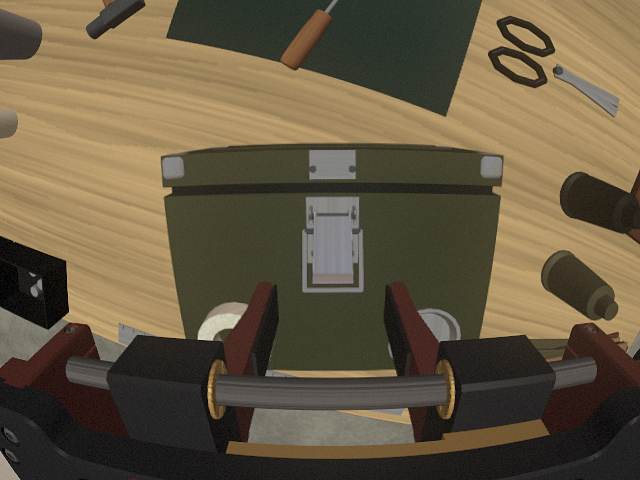

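The front now stands upright on its seal, in line with the case at (162..503, 150..187). The lever is centred at u≈333 with its lip at (333,278) and the bar at (333,290). I'll check the fit against this view.

Run:
```python
from h import *
p=np.load("w4.npy",allow_pickle=True).item()
for n,X in dict(cl=[-.09,-.15,.164],cr=[-.09,.15,.164],lip=lev(.058,.006,q[4]),lipL=lev(.058,.004,q[4],-.015),lipR=lev(.058,.004,q[4],.015),rimL=fr(-.028,-.15,.144,.03),rimR=fr(-.028,.15,.144,.03)).items(): print(n,proj(p,W(q,X),True).round(1))
for th in(.6,.7,.8):print(th,proj(p,W(q,lev(.058,.006,th)),True).round(1))
```

```text
cl [163.1 196.3]
cr [500.1 196.7]
lip [331.8 282.5]
lipL [311.3 283.3]
lipR [352.4 283.3]
rimL [160.2 154.6]
rimR [503.2 155. ]
0.6 [331.8 286.6]
0.7 [331.8 284.1]
0.8 [331.8 280.7]
```

```bash
cat >> h.py <<'E'
def gp(th,pitch,s=.005,r=.052,off=.004,dn=.0):
    P=np.array(lev(r,off,th)); z=np.array([np.sin(pitch),0,-np.cos(pitch)]) # tool z in case frame
    return W(q,P-(.014-s+dn)*z), tool(pitch)
E
python3 - <<'E'
from h import *
pit=lambda th:.2+.65*(th-.75)/1.6
z=R.from_quat(tool(.2)[[1,2,3,0]]).as_matrix()[:,2]; print("toolz",z)
ok=all(inverse_kinematics(*gp(t,pit(t))) is not None for t in np.linspace(.75,2.38,8)); print(ok,inverse_kinematics(*gp(2.38,pit(2.38))))
if ok and z[0]>0:
    th=q[4]
    a,o=gp(th,pit(th),dn=.04); reach(a,o)
    f0=np.mean([fx(1) for _ in range(10)],0)
    move_l(gp(th,pit(th))[0],vel=.08); print((fx(6)-f0).round(1))
    set_gripper(0,12); print(current_width()*88,current_grip_force(),(fx(6)-f0).round(1),current_time_s())
    p=get_image("wrist");cv2.imwrite("pics/w5.png",p["color"])
E
```

```text
toolz [ 0.18953255  0.05955599 -0.98006658]
False [-0.32823224  0.15839178  2.33879113  1.78691582  0.47761187  2.45401611]
```

Run:
```python
from h import *
from scipy.spatial.transform import Rotation as R
pit=lambda th,e:.2+(e-.2)*(th-.75)/1.6
for flip in(0,1):
  for e in(.4,.6,.85):
    for t in np.linspace(.75,2.38,6):
        a,o=gp(t,pit(t,e))
        if flip: o=(R.from_quat(o[[1,2,3,0]])*R.from_euler('z',np.pi)).as_quat()[[3,0,1,2]]
        k=inverse_kinematics(a,o); print(flip,e,round(t,2),a.round(3),None if k is None else np.round(k,2))
```

```text
0 0.4 0.75 [0.618 0.087 0.225] [-0.01  0.31  1.64  0.07  1.01 -1.92]
0 0.4 1.08 [0.604 0.083 0.234] [-0.02  0.26  1.69  0.09  0.96 -1.94]
0 0.4 1.4 [0.588 0.078 0.239] [-0.04  0.22  1.75  0.12  0.91 -1.98]
0 0.4 1.73 [0.572 0.072 0.237] [-0.07  0.18  1.82  0.15  0.85 -2.03]
0 0.4 2.05 [0.557 0.068 0.231] [-0.09  0.15  1.89  0.2   0.77 -2.09]
0 0.4 2.38 [0.544 0.064 0.219] [-0.12  0.14  1.96  0.26  0.69 -2.16]
0 0.6 0.75 [0.618 0.087 0.225] [-0.01  0.31  1.64  0.07  1.01 -1.92]
0 0.6 1.08 [0.604 0.082 0.234] [-0.03  0.25  1.72  0.12  0.91 -1.97]
0 0.6 1.4 [0.588 0.077 0.238] [-0.07  0.19  1.82  0.18  0.8  -2.05]
0 0.6 1.73 [0.571 0.072 0.237] [-0.11  0.14  1.92  0.27  0.69 -2.16]
0 0.6 2.05 [0.556 0.067 0.23 ] [-0.15  0.11  2.02  0.42  0.57 -2.33]
0 0.6 2.38 [0.543 0.063 0.218] [-0.2   0.1   2.13  0.68  0.46 -2.62]
0 0.85 0.75 [0.618 0.087 0.225] [-0.01  0.31  1.64  0.07  1.01 -1.92]
0 0.85 1.08 [0.604 0.082 0.234] [-0.05  0.23  1.77  0.15  0.84 -2.01]
0 0.85 1.4 [0.587 0.077 0.238] [-0.1   0.16  1.9   0.29  0.67 -2.16]
0 0.85 1.73 [0.57  0.072 0.236] [-0.16  0.11  2.05  0.55  0.5  -2
[... 656 characters left out ...]
 1.17]
1 0.6 1.4 [0.588 0.077 0.238] [-0.07  0.19  1.82  0.18  0.8   1.1 ]
1 0.6 1.73 [0.571 0.072 0.237] [-0.11  0.14  1.92  0.27  0.69  0.98]
1 0.6 2.05 [0.556 0.067 0.23 ] [-0.15  0.11  2.02  0.42  0.57  0.81]
1 0.6 2.38 [0.543 0.063 0.218] [-0.2   0.1   2.13  0.68  0.46  0.52]
1 0.85 0.75 [0.618 0.087 0.225] [-0.01  0.31  1.64  0.07  1.01  1.23]
1 0.85 1.08 [0.604 0.082 0.234] [-0.05  0.23  1.77  0.15  0.84  1.14]
1 0.85 1.4 [0.587 0.077 0.238] [-0.1   0.16  1.9   0.29  0.67  0.98]
1 0.85 1.73 [0.57  0.072 0.236] [-0.16  0.11  2.05  0.55  0.5   0.68]
1 0.85 2.05 [0.554 0.067 0.229] [-0.24  0.1   2.19  1.09  0.4   0.09]
1 0.85 2.38 [0.541 0.063 0.217] [-0.33  0.16  2.34  1.79  0.48 -0.69]
```

```bash
cat >> h.py <<'E'
pit=lambda th:.2+.35*(th-.75)/1.6
E
python3 - <<'E'
from h import *
th=q[4]
a,o=gp(th,pit(th),dn=.04); reach(a,o)
f0=np.mean([fx(1) for _ in range(10)],0)
move_l(gp(th,pit(th))[0],vel=.1); print((fx(6)-f0).round(1))
set_gripper(0,12); print(current_width()*88,current_grip_force(),(fx(6)-f0).round(1),current_time_s())
if 24<current_width()*88<36:
    for t in np.linspace(th,2.36,9)[1:]:
        a,o=gp(t,pit(t),off=.004+.002*(t-.75)/1.6); move_l(a,o,vel=.08)
        print(round(t,2),(fx(6)-f0).round(1),round(current_width()*88,1),round(current_time_s(),2))
p=get_image("wrist");cv2.imwrite("pics/w5.png",p["color"])
E
```

```text
[-0.9  1.4  0.3]
29.259278519529314 12.000033023296055 [-0.   6.8  1.2] 26.0833
0.95 [0.8 7.5 0.6] 29.7 26.37
1.15 [0.8 8.2 0.4] 29.2 26.66
1.35 [-0.7  7.6  0.8] 29.9 26.95
1.56 [-0.8  8.1  0.6] 29.5 27.24
1.76 [-0.6  9.   1.7] 29.6 27.53
1.96 [-1.   7.7  0.6] 29.7 27.82
2.16 [-1.7  8.2  1.9] 29.9 28.12
2.36 [-3.1  7.6  2.3] 29.6 28.41
```

View pics/w5.png

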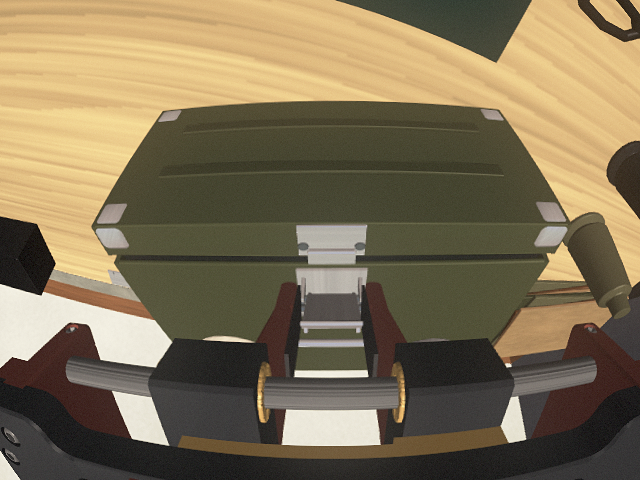

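The lever is at its stop, held between the fingers, with the loop behind it at (333,343). Next I open the gripper so the loop can drop through.

Run:
```python
from h import *
set_gripper(.85); sleep(.3)
a,o=gp(2.36,pit(2.36),off=.006,dn=.08); move_l(a,o,vel=.2)
p=get_image("wrist");cv2.imwrite("pics/w6.png",p["color"]);np.save("w6.npy",dict(p),allow_pickle=True)
print(current_time_s())
```

```text
30.2
```

View pics/w6.png

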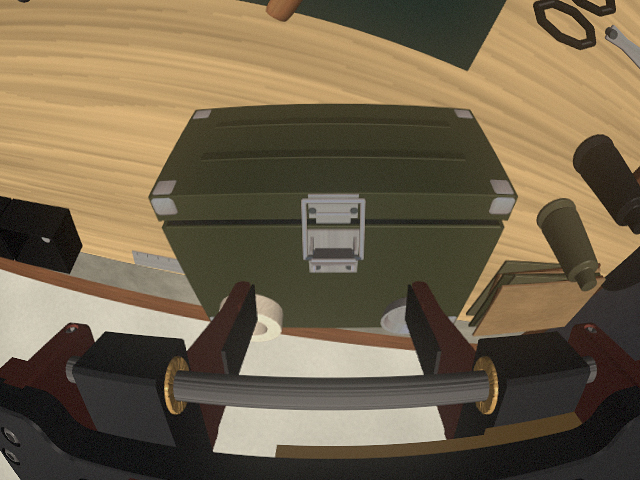

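The loop has swung over, and its bar shows at (333,197), just in front of the keeper plate at (333,212). I'll check by projection whether it is down or perched.

Run:
```python
from h import *
p=np.load("w6.npy",allow_pickle=True).item()
P=lambda X:proj(p,W(q,X),True).round(1)
for th in(2.35,2.25):
  b=lev(.013,-.0015,th)
  for z in(.166,.170,.1775):
    el=np.arcsin((z-b[2])/.0463); print(th,z,"bar x",b[0]-.0463*np.cos(el),P([b[0]-.0463*np.cos(el),0,z]))
for ph in(.02,.05):print(ph,"nose",P(fr(-.0173,0,.1543,ph)),fr(-.0173,0,.1543,ph),"rim",P(fr(-.028,0,.144,ph)),"rimL",P(fr(-.028,-.15,.144,ph)))
print("lip",P(lev(.058,0,2.35)),P(lev(.058,0,2.25)))
cv2.imwrite("pics/w6c.png",cv2.resize(p["color"][170:290,270:400],None,fx=5,fy=5,interpolation=3))
```

```text
2.35 0.166 bar x -0.12264214325890485 [332.5 198.8]
2.35 0.17 bar x -0.12459666234936467 [332.5 200.6]
2.35 0.1775 bar x -0.12709005868571768 [332.5 205.3]
2.25 0.166 bar x -0.12114955171995642 [332.5 200.3]
2.25 0.17 bar x -0.12319526881650118 [332.5 202. ]
2.25 0.1775 bar x -0.12583351861197534 [332.5 206.6]
0.02 nose [332.4 213.2] [np.float64(-0.11538233438611309), 0, np.float64(0.17392316409485828)] rim [332.5 193.3] rimL [147.3 196.9]
0.05 nose [332.5 208.2] [np.float64(-0.11999016532329858), 0, np.float64(0.17324252555056055)] rim [332.5 188.1] rimL [146.  192.2]
lip [332.5 262.6] [332.5 271.1]
```

View pics/w6c.png

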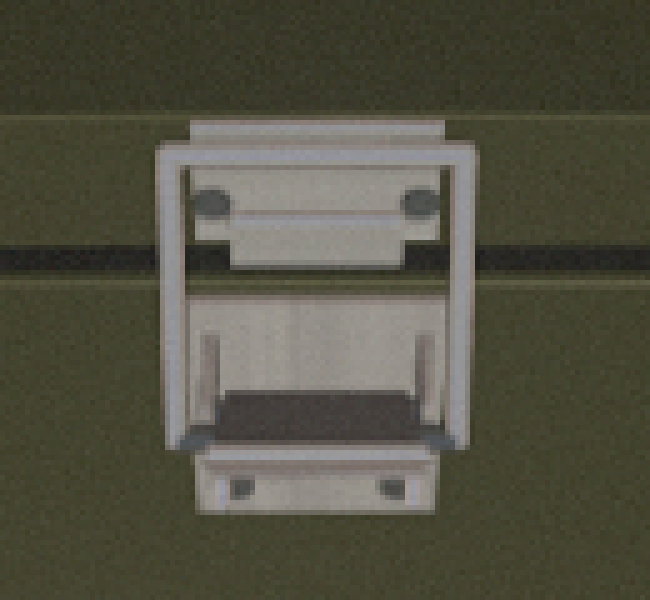

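The bar is at crop row 155 (picture row 201), about 12 px in front of the nose line. That matches it lying down at z ≈ 0.168 with the front near 0.02 rad. Now I'll grip the lever and bring it back.

Run:
```python
from h import *
th=2.35; dy=W(q,[0,.0015,0])-W(q,[0,0,0])
g=lambda t,**k:(lambda r:(r[0]+dy,r[1]))(gp(t,pit(t),off=.004,**k))
sleep(.1); f0=np.mean([fx(1) for _ in range(15)],0)
a,o=g(th,s=.008); move_l(a,o,vel=.12); print((fx(6)-f0).round(1))
set_gripper(0,35); print(current_width()*88,(fx(6)-f0).round(1),current_time_s())
for t in np.arange(2.2,.95,-.15):
    a,o=g(t,s=.008); move_l(a,o,vel=.06); v=fx(6)-f0
    print(round(t,2),v.round(1),round(current_width()*88,1),np.round(current_ee_pos()-a,4),round(current_time_s(),2))
    if np.linalg.norm(v)>22: print("stop");break
```

```text
[0.8 0.2 0. ]
29.127310883641137 [-1.3 -1.1  1.2] 31.925
2.2 [-2.2 -3.7 -2.7] 28.5 [-0.0002 -0.0002 -0.0004] 32.21
2.05 [-2.9 -4.1 -3.4] 29.1 [-0.0004 -0.0002 -0.0006] 32.49
1.9 [-1.2 -4.5 -3.3] 28.7 [-0.0003 -0.0001 -0.0006] 32.77
1.75 [-1.1 -5.1 -4. ] 28.9 [-0.0005 -0.     -0.0007] 33.06
1.6 [-3.4 -4.4 -2.4] 28.6 [-0.0004  0.     -0.0006] 33.34
1.45 [-3.2 -4.3 -1.1] 29.0 [-0.0003  0.0001 -0.0004] 33.62
1.3 [-3.4 -4.1 -0.5] 29.1 [-0.0003  0.     -0.0002] 33.91
1.15 [-4.5 -3.6  2.7] 29.3 [-0.0002  0.0001  0.    ] 34.19
1.0 [-5.5 -3.7  3.7] 29.0 [0.0001 0.0002 0.0004] 34.48
```

Run:
```python
from h import *
dy=W(q,[0,.0015,0])-W(q,[0,0,0])
g=lambda t,**k:(lambda r:(r[0]+dy,r[1]))(gp(t,pit(t),off=.004,**k))
f0=np.load("f0.npy")
for t in (.88,.76,.64,.52,.42,.32,.24,.17):
    s=.008 if t>.6 else .007
    a,o=g(t,s=.008); move_l(a,o,vel=.06); v=fx(6)-f0
    print(round(t,2),v.round(1),round(current_width()*88,1),np.round(current_ee_pos()-a,4),round(current_time_s(),2))
    if np.linalg.norm(v)>30: print("stop");break
```

```text
0.88 [-3.5 -3.4  4.6] 28.9 [0.0005 0.0003 0.0007] 34.73
0.76 [-2.2 -3.6  5.4] 28.9 [0.0009 0.0005 0.0009] 34.99
0.64 [-1.9 -3.3  4.9] 28.7 [0.0013 0.0006 0.0011] 35.25
0.52 [ 0.2 -2.8  5. ] 28.5 [0.0018 0.0008 0.0012] 35.51
0.42 [ 0.8 -2.   5.7] 28.2 [0.0022 0.0008 0.0014] 35.76
0.32 [ 3.4 -1.9  6.3] 28.5 [0.0025 0.0009 0.0015] 36.01
0.24 [ 4.5 -2.2  5.2] 28.3 [0.0027 0.001  0.0016] 36.26
0.17 [ 6.1 -1.6  4.4] 28.3 [0.0028 0.001  0.0015] 36.51
```

Run:
```python
from h import *
set_gripper(.6); sleep(.2)
p0=np.array(current_ee_pos()); move_l(p0+[0,0,.12],vel=.25); sleep(.2)
p=get_image("wrist");np.save("w7.npy",dict(p),allow_pickle=True)
P=lambda X:proj(p,W(q,X),True).round(1)
for t in(0,.1,.2,.3):print(t,P(lev(.058,.006,t)))
print("bar",P([-.107,0,.171]),"rimL",P(fr(-.028,-.15,.144,0)),P(fr(-.028,-.15,.144,.03)),"corner",P([-.09,-.15,.164]),P([-.09,.15,.164]),current_time_s())
cv2.imwrite("pics/w7.png",p["color"])
```

```text
0 [329.7 234.6]
0.1 [329.7 236.2]
0.2 [329.6 237.1]
0.3 [329.6 237.3]
bar [329.7 116.1] rimL [149.5 106.5] [149.7 101.5] corner [152.5 144.9] [507.4 144.9] 38.175
```

View pics/w7.png

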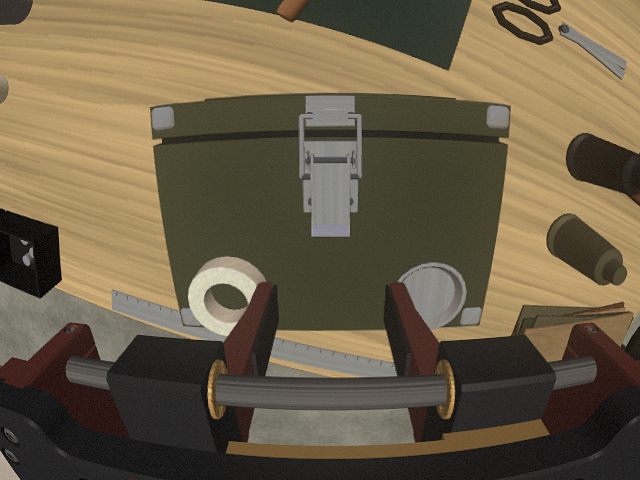

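The lever lies low at (331,162..236), and the bar is on the keeper at (330,116). I'll press the lever gently with closed fingers to confirm it is flat.

Run:
```python
from h import *
set_gripper(0); o=tool(0)
x=-.074+.040
reach(W(q,[x,0,.235]),o); sleep(.1); f0=np.mean([fx(1) for _ in range(15)],0)
z=.216; move_l(W(q,[x,0,z]),vel=.15)
while z>.1955:
    z-=.0015; move_l(W(q,[x,0,z]),vel=.05); v=fx(5)-f0; print(round(z-.014,4),v.round(1),np.round(current_ee_pos()[2]-z,4))
    if v[2]>12: break
move_l(W(q,[x,0,.24]),vel=.2)
move_l(W(q,[x-.05,0,.33]),vel=.25); sleep(.3)
p=get_image("wrist");P=lambda X:proj(p,W(q,X),True).round(1)
for t in(0,.06,.1,.2,.3):print(t,P(lev(.058,.006,t)))
cv2.imwrite("pics/w8.png",p["color"]); print(P([-.107,0,.171]),current_time_s())
```

```text
0.2005 [-0.6  0.2 -1.5] 0.0009
0.199 [ 0.2  0.7 -1.2] 0.0
0.1975 [-0.4 -0.  -1.6] -0.0002
0.196 [-0.8 -0.  -1.9] -0.0002
0.1945 [-0.2  0.8 -1.5] -0.0001
0.193 [-0.2 -0.8 -0.8] -0.0001
0.1915 [ 0.9  0.7 -0.1] -0.0001
0.19 [ 0.4 -0.4 -1.6] -0.0001
0.1885 [ 0.9 -0.9 -1.4] -0.0001
0.187 [-0.4  0.5 -1.3] -0.0001
0.1855 [ 0.1 -0.7 -1. ] -0.0001
0.184 [ 0.8  0.9 -0.7] -0.0001
0.1825 [-1.1 -0.5 -0.8] 0.0
0.181 [-2.3  0.4  7.4] 0.0013
0 [331.7 304.2]
0.06 [331.7 305.5]
0.1 [331.7 306.3]
0.2 [331.7 307.9]
0.3 [331.7 308.9]
[331.8 199.7] 44.6667
```

The fingers touched at z ≈ 0.182, the height of the outer face when the lever is flat. The bar sits on its seat and the arm is clear, so I'm handing in.

```bash
python3 -c "
from plant import *
print(finish_job())"
```

```text
the job is handed in; nothing more can be done
None
```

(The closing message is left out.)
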